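# Load the metal-detector test coupon into its carrier

## Robot

A 6-joint arm with a two-finger parallel gripper is mounted at the origin on a cart in front of the work surface, level with it; the furniture and walls round the work are solid. World frame = base frame: x ahead of the robot, y to its left, z up, the work surface at z = 0. Lengths are in m, angles in degrees, forces in N, time in s.
With the tool pointing down it reaches from about 0.35 to 0.85 m from the base axis. Payload 8.1 kg.
Tool frame: the origin (TCP) lies on the centre line of the jaws, within the pads' length; the fingertips stand 25 mm ahead of it and the grasp point (between the pads) lies 6 mm ahead of it; z points along the fingers, y is the direction in which the jaws open and shut (so a half turn about z gives the same grasp; the last joint's range is limited). The gripper opens to 93 mm and grips with 3 to 60 N. Pads are 15 mm wide; open, the fingers measure 128 mm over their backs; the gripper's body (75 mm by 188 mm) begins 65 mm behind the grasp point.
Start: joints at [63.633, 7.471, 85.268, -0, 87.261, -4.893], TCP at [0.22, 0.558, 0.217] pointing down, gripper open.
Joint ranges: [-169.43, 169.43], [-51.17, 129.36], [1.28, 143.12], [-76.62, 256.62], [0, 156.53], [-152.29, 152.29]. Speed limits (degrees/s): [136.94, 136.94, 159.86, 180, 180, 180].

## Interface

Orientations are given as a 3x3 rotation matrix whose columns are the frame's x, y, z axes.
In Python, from rig import robot gives the robot as it stands. The module is installed in compiled form; this text tells all that it offers.
- The arm moves only by the shell command python3 -m inch 'ROWS' [OPENING]. ROWS is JSON, a list of rows, each an object with "delta_pos": the shift along the world's x, y, z in mm, a list of three; "rot": the turn, a rotation vector about the world's x, y, z in rad, a list of three. A call has 1 to 12 rows; each row is the pose to reach, as a shift and turn from the pose commanded when the call began; what a row does not reach only later rows make up. A row lasts 1/8 s, in which the tool goes at most 62.5 mm and 10.7 degrees, less where a joint would pass 70% of its speed; a pose out of reach is approached as far as the arm can. A call with a gripper value outside its range is refused whole. OPENING is the opening, from 0 (shut) to 1 (fully open), set as the call begins (- or left out, the last holds). The fingers move at their own pace and stop on an object; the grip force is fixed at half the most. Time passes only in rows, so rows that repeat a pose let the fingers close. It gives the time, the measured TCP pose, the force and the opening at its end, in the units of the state.
- robot.sense(): the state, without advancing time (a new reading comes with each control period).
- robot.read_camera(name): name is "scene" or "top" or "wrist"; returns a dict with "img" (420x560x3 uint8, blue, green, red), "fx", "fy", "cx", "cy" (pixels), "extrinsics" (4x4, takes a point from camera to world coordinates). Camera axes: x right, y down, z forward; pixel columns grow to the right and rows downward; lengths in m; the calibration is good to about 2 mm. A picture is of the moment at which its call begins. There is no depth.
- robot.sign_off(): hands the job in, once; it reports no verdict.
Trained networks look in a picture, given as the dict that the camera call returned (one of the last four; its "shot" number tells which), for a name from the list of things; names that differ only in an ending like _2 or _b are one class to them, and where a whole thing is asked for, a point or a joint stands for the part that bears it (a point fixed in the world has none). Each returns a list of dicts, best first, with "confidence" (0 to 1); they miss things now and then, are a little off and sometimes report something else, mostly with a low value. They report only what shows in the picture. A call takes as long as a camera call.
- robot.recognise(target, picture): "position" ([x, y, z] in m, in the coordinates of the camera as it stood for that picture, good to about 4 mm: the middle of the surface that is visible of it).
- robot.trace(target, picture): "region" (420x560 bool, what is visible of it).
The state is a dict: "time": time; "joints": joint angles; "dq": joint speeds; "joint_torque": joint torques, N m; "tcp_pos": TCP position; "orientation": TCP orientation; "force": force on the tool from outside, world axes, zero at the start; "torque": the same for the moment, N m; "finger_gap": finger opening in m.
Only numpy, scipy, OpenCV 4.12 (cv2) and the standard library are available. Lean on these libraries where they do the work, as an engineer would, in place of code of your own. Each camera call takes 0.05 s, during which the arm holds its last target.

## Task

The small flat test coupon lies loose on the track of the metal-detector test carrier. Push it with a fingertip up to the sprung clip, then hold the clip's thumb plate down with one fingertip, so that the jaw lifts, and keep it down while the other fingertip pushes the coupon beneath the jaw until it is fully home against the end stop; then let the clip close on it and move clear. Only press and push: do not pick the coupon up, and leave the cake in the carrier and the things around it where they are.

Things in the scene. Friction and masses are not known exactly. Their poses are not given: they have to be found in the camera images.
- carrier: Grey plastic plate 295 x 112 x 4 mm, fixed. Its +x is the push direction, +y left of it, z up. Origin: underside, on the track's centreline, level with the near end of the clip's jaw. It spans x -148 to +147, y -45 to +67 mm; its top, the track floor, is at z = 4. Past the stop a low ring (centre x = 96, 9 mm high) holds a cake.
- entry (a point): Middle of the straight track's near end on the floor (x = -30, y = 0, z = 4 mm of the carrier; same axes). Two rails 5 mm high make a track 46 mm wide from here to the stop; before it a lead-in flares out to 62 mm wide at x = -52. Two hinge posts 20 mm high stand left of the track at y = 25 to 35, x = -12 to -7 and 36 to 41 mm.
- mouth (a point): On the track floor at x = 0, y = 0, z = 4 mm of the carrier: here the clip's jaw begins; it runs from x = 0 to 34 mm, its lip at y = 8 to 12 mm. The lip stands 4 mm above the floor when the clip is closed and so bars the 8 mm thick coupon.
- stop (a point): Foot of the end stop's face (x = 40, y = 0, z = 4 mm of the carrier; same axes): the coupon's leading edge meets it when home, its centre then 30 mm short of this point. The stop is 52 mm wide and 8 mm high.
- clip (a joint): Black rocker clip left of the track, hinged parallel to the carrier's x at y = 30, z = 14 mm. 0 = closed and empty; grows as the thumb plate is pressed, hard stop at 0.36 rad (jaw 11 mm above the floor). Above 0.25 the jaw stands clear of the coupon; resting on a loaded coupon it reads about 0.20. Spring: about 4 N at the thumb plate to start, 8 N at the stop; it closes when let go.
- thumb (a point): Middle of the top of the clip's thumb plate, 90 mm along the carrier's x (-53 to +37 mm) by 24 mm wide. Released it slopes up to the left by 0.35 rad (y = 40 to 62, top 10 to 18 mm above the table); pressed to 0.35 rad it lies level, top 7 mm above the table, y = 38 to 62 mm. A fingertip may slide along it while pressing.
- coupon: White flat plastic coupon, 60 (x) x 44 (y) x 8 mm, 20 to 45 g, a small steel ball set in its top; origin at the centre of its underside. It starts on the carrier's floor (4 to 12 mm above the table), its centre 84 to 105 mm before the carrier's origin, within 3.5 mm of the centreline and 0.10 rad of straight.
- cake: Ring cake, 83 x 83 x 34 mm, in the carrier's ring; origin at the centre of its underside. Not to be moved.
- test_stick: White plastic stick, 130 x 20 x 10 mm, another test piece, lying to the right of the carrier; not to be moved.
- timer: Pocket timer, 70 x 66 x 21 mm, to the right of the carrier's near end; not to be moved.
- tape_roll: Roll of tape lying flat, 103 x 101 x 25 mm; not to be moved.

How it is judged:
By the outcome, as a careful person would: the job done as asked, in the order asked, and still so for the second after the job is handed in, with the robot touching nothing.
It also fails if it takes over 54 s, if anything falls off the work surface, if the arm or the gripper's body presses on something with over 40 N, if the wrist force passes 120 N, or if a joint passes its speed limit or range.

## Working session

There is one attempt and no reset: what is moved stays moved. The work goes in short steps, Python scripts to look and compute and a shell command to move; the robot and the scene stay as the last step left them, time stands still between calls to the robot, and variables do not carry over. Pictures are saved under pics/ and viewed, and the job is handed in when it is done.

```bash
mkdir -p pics; cat > h.py <<'E'
from rig import robot
import numpy as np, cv2
def shot(n,f):
    p=robot.read_camera(n); cv2.imwrite('pics/'+f,p['img']); return p
def ray(p,u,v,z):
    E=np.array(p['extrinsics']); d=E[:3,:3]@np.array([(u-p['cx'])/p['fx'],(v-p['cy'])/p['fy'],1]); o=E[:3,3]
    return o+d*(z-o[2])/d[2]
def proj(p,P):
    E=np.linalg.inv(np.array(p['extrinsics'])); c=E[:3,:3]@np.array(P)+E[:3,3]
    return np.array([p['fx']*c[0]/c[2]+p['cx'],p['fy']*c[1]/c[2]+p['cy']])
E
python3 - <<'E'
from h import *
np.set_printoptions(precision=4,suppress=True)
for n in ['top','scene','wrist']:
    p=shot(n,n+'0.png'); E=np.array(p['extrinsics'])
    print(n,p['fx'],E)
    for t in ['carrier','coupon','clip','cake','test_stick','timer','tape_roll']:
        r=robot.recognise(t,p)
        for k in r[:2]:
            P=E@np.r_[k['position'],1]; print(t,round(k['confidence'],2),P[:3])
s=robot.sense(); print(s)
E
```

```text
top 477.2987388220721 [[-0.0205 -0.9858  0.1668  0.4095]
 [-0.9998  0.0198 -0.0063 -0.3462]
 [ 0.003  -0.1669 -0.986   0.8843]
 [ 0.      0.      0.      1.    ]]
carrier 0.63 [ 0.4919 -0.2375  0.0068]
coupon 0.76 [ 0.4192 -0.2147  0.0113]
clip 0.57 [ 0.5217 -0.2157  0.0159]
cake 0.9 [ 0.5883 -0.2938  0.0342]
cake 0.56 [ 0.525  -0.2158  0.0145]
test_stick 0.8 [ 0.514  -0.358   0.0119]
timer 0.93 [ 0.4061 -0.3352  0.0205]
tape_roll 0.74 [ 0.4583 -0.44    0.0207]
tape_roll 0.7 [ 0.496  -0.2357  0.0034]
scene 446.1182558801428 [[-0.6873 -0.5357  0.4906  0.1217]
 [-0.7262  0.5226 -0.4467  0.0073]
 [-0.0171 -0.6633 -0.7482  0.6862]
 [ 0.      0.      0.      1.    ]]
carrier 0.95 [ 0.4816 -0.2269  0.0076]
coupon 0.94 [ 0.4213 -0.2122  0.0153]
clip 0.7 [ 0.5221 -0.2157  0.0143]
clip 0.38 [ 0.4825 -0.2314  0.0022]
cake 0.77 [ 0.5838 -0.2951  0.0306]
test_stick 0.76 [ 0.5167 -0.3611  0.0126]
timer 0.62 [ 0.4061 -0.3309  0.0154]
tape_roll 0.59 [ 0.4597 -0.4255  0.0257]
wrist 304.7997119455213 [[ 0.3659  0.8976  0.246   0.1513]
 [ 0.9307 -0.3528 -0.097   0.5837]
 [-0.0003  0.2644 -0.9644  0.3851]
 [ 0.      0.      0.      1.    ]]
{'time': 1.2, 'joints': array([63.6318,  7.4721, 85.2674, -0.0002, 87.2624, -4.8935]), 'dq': array([-0.0002,  0.0996,  0.0392,  0.0125,  0.0562, -0.0671]), 'joint_torque': array([ -0.0004, -55.9776, -49.2047,   0.0767,   0.0232,  -0.0001]), 'tcp_pos': array([0.2196, 0.5584, 0.2167]), 'orientation': array([[-0.9306,  0.3661, -0.    ],
       [ 0.3661,  0.9306, -0.    ],
       [ 0.    , -0.    , -1.    ]]), 'force': array([ 0.4489,  0.3499, -0.4921]), 'torque': array([-0.0179, -0.0189,  0.0176]), 'finger_gap': 0.09314904077733847}
```

View pics/top0.png

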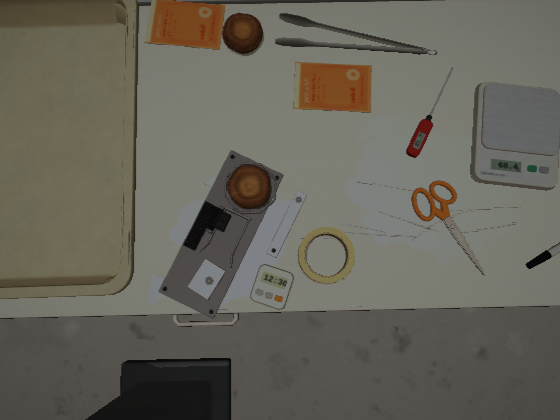

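View pics/scene0.png

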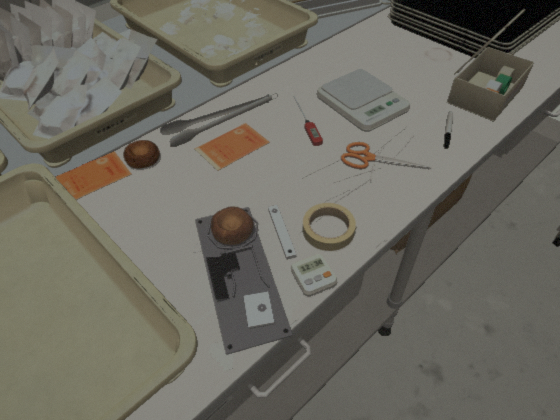

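```bash
python3 - <<'E'
import cv2,numpy as np
a=cv2.imread('pics/top0.png')[140:325,150:310]; a=cv2.resize(a,None,fx=3.2,fy=3.2,interpolation=cv2.INTER_CUBIC)
b=cv2.imread('pics/scene0.png')[195:355,185:345]; b=cv2.resize(b,None,fx=3.7,fy=3.7,interpolation=cv2.INTER_CUBIC)
g=lambda i:np.clip(255*(i/255.)**.6,0,255).astype('uint8')
cv2.imwrite('pics/topz.png',g(a));cv2.imwrite('pics/scenez.png',g(b))
E
```

```text
(no output)
```

View pics/topz.png

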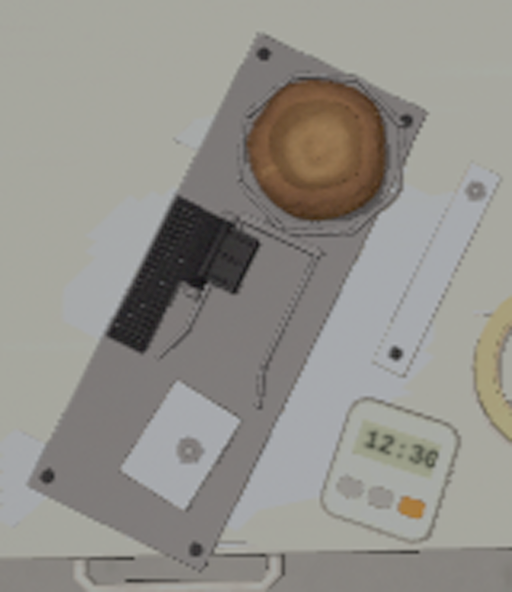

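View pics/scenez.png

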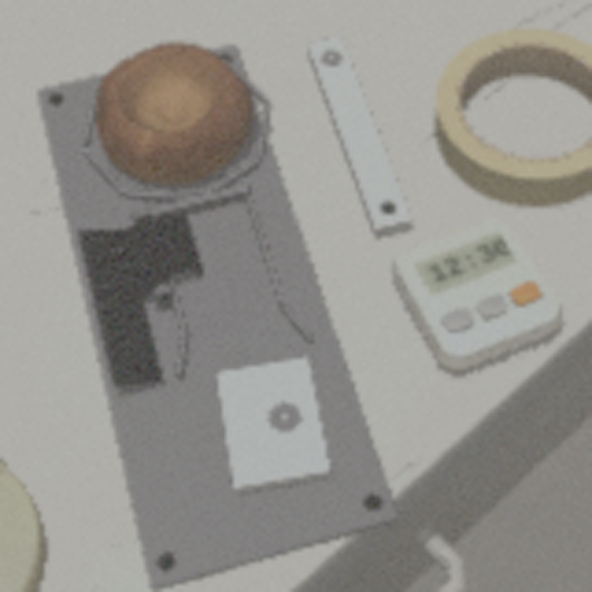

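```bash
cat > fit.py <<'E'
from h import *
from scipy.optimize import least_squares
np.set_printoptions(precision=4,suppress=True)
tz=lambda l:[(u/3.2+150-.35,v/3.2+140-.35) for u,v in l]
sz=lambda l:[(u/3.7+185-.35,v/3.7+195-.35) for u,v in l]
pt=robot.read_camera('top'); ps=robot.read_camera('scene')
def fit(obs,x0):
    def f(x):
        c,s=np.cos(x[2]),np.sin(x[2]); r=[]
        for p,(X,Y,Z),uv in obs:
            r+=list(proj(p,[x[0]+c*X-s*Y,x[1]+s*X+c*Y,Z])-uv)
        return r
    o=least_squares(f,x0,loss='soft_l1'); print(o.x, np.array(f(o.x)).reshape(-1,2)); return o.x
C=[(.147,.067,.004),(.147,-.045,.004),(-.148,.067,.004),(-.148,-.045,.004)]
T=tz([(258,32),(427,113),(28,487),(205,571)]); S=sz([(38,90),(152,590),(396,518)])
ot=[(pt,c,u) for c,u in zip(C,T)]; os=[(ps,c,u) for c,u in zip([C[0],C[2],C[3]],S)]
fit(ot,[.49,-.22,-.4]); fit(os,[.49,-.22,-.4]); xc=fit(ot+os,[.49,-.22,-.4])
D=[(.03,.022,.012),(.03,-.022,.012),(-.03,-.022,.012),(-.03,.022,.012)]
ot=[(pt,c,u) for c,u in zip(D,tz([(181,380),(241,414),(184,509),(120,468)]))]
os=[(ps,c,u) for c,u in zip(D,sz([(217,374),(305,358),(329,470),(234,488)]))]
fit(ot,[.42,-.22,-.4]); fit(os,[.42,-.22,-.4]); xk=fit(ot+os,[.42,-.22,-.4])
c,s=np.cos(xc[2]),np.sin(xc[2]); R=np.array([[c,-s],[s,c]])
print('coupon in carrier',R.T@(xk[:2]-xc[:2]),xk[2]-xc[2])
np.save('xc.npy',xc)
E
python3 fit.py
```

```text
[ 0.5032 -0.2544 -0.4616] [[ 0.0144 -0.0838]
 [ 0.3599 -0.8898]
 [-0.1619  0.0223]
 [-0.1789  0.8374]]
[ 0.5043 -0.2548 -0.4703] [[-0.2218 -0.2726]
 [-0.4681 -0.059 ]
 [ 0.767   0.165 ]]
[ 0.5037 -0.2545 -0.4653] [[ 0.3764 -0.3725]
 [ 0.6272 -0.9938]
 [-0.2975 -0.5552]
 [-0.4287  0.4596]
 [-0.5216  0.1778]
 [ 0.1072  0.3934]
 [ 1.2669  0.2804]]
[ 0.4236 -0.2167 -0.5708] [[-1.0369 -1.1393]
 [ 0.6096  1.0105]
 [ 0.3688  0.122 ]
 [-0.1541 -0.0936]]
[ 0.4235 -0.2166 -0.5651] [[-0.8006 -0.3214]
 [ 0.5097 -0.4775]
 [ 0.4604  0.2951]
 [-0.2607  0.3654]]
[ 0.4236 -0.2167 -0.5675] [[-1.1176 -1.1188]
 [ 0.5717  0.9622]
 [ 0.4235  0.1314]
 [-0.1439 -0.0146]
 [-0.7709 -0.3731]
 [ 0.5482 -0.4746]
 [ 0.4118  0.3149]
 [-0.3202  0.3248]]
coupon in carrier [-0.0886 -0.0021] -0.10228573437808763
```

View pics/wrist0.png

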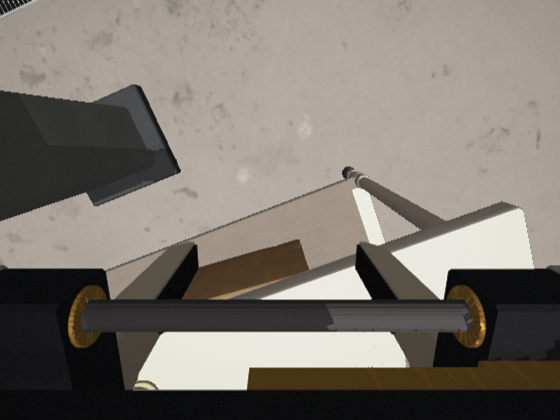

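```bash
python3 -m inch '[{"delta_pos":[30,-60,20],"rot":[0,0,0]},{"delta_pos":[60,-120,20],"rot":[0,0,0]},{"delta_pos":[90,-180,20],"rot":[0,0,0]},{"delta_pos":[120,-240,20],"rot":[0,0,0]},{"delta_pos":[150,-300,20],"rot":[0,0,0]},{"delta_pos":[180,-355,20],"rot":[0,0,0]},{"delta_pos":[180,-415,20],"rot":[0,0,-0.05]},{"delta_pos":[180,-475,0],"rot":[0,0,-0.09]},{"delta_pos":[180,-537,0],"rot":[0,0,-0.09]},{"delta_pos":[180,-600,-20],"rot":[0,0,-0.09]},{"delta_pos":[180,-660,-40],"rot":[0,0,-0.09]},{"delta_pos":[179,-715,-60],"rot":[0,0,-0.09]}]' 0.515
```

```text
time: 2.8
tcp_pos: [0.3989, -0.1402, 0.1634]
orientation: [[-0.894, 0.449, 0.002], [0.449, 0.894, -0.001], [-0.002, 0.0, -1.0]]
force: [1.1, 0.1, 0.8]
finger_gap: 0.0483
```

```bash
python3 -m inch '[{"delta_pos":[0,-10,-30],"rot":[0,0,0]},{"delta_pos":[0,-10,-60],"rot":[0,0,0]},{"delta_pos":[0,-10,-60],"rot":[0,0,0]}]'; python3 - <<'E'
from h import *
w=shot('wrist','w1.png'); s=shot('scene','s1.png')
i=s['img'][150:400,150:400]; cv2.imwrite('pics/s1z.png',cv2.resize(i,None,fx=2.4,fy=2.4,interpolation=cv2.INTER_CUBIC))
print(robot.sense()['tcp_pos'])
E
```

```text
time: 3.18
tcp_pos: [0.3969, -0.1473, 0.101]
orientation: [[-0.894, 0.449, -0.004], [0.449, 0.894, 0.002], [0.005, 0.0, -1.0]]
force: [-0.5, 0.4, -0.3]
finger_gap: 0.0476
[ 0.39910031 -0.14799451  0.10403473]
```

View pics/w1.png

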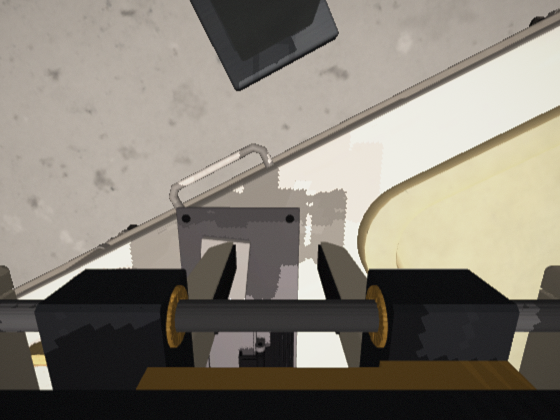

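View pics/s1z.png

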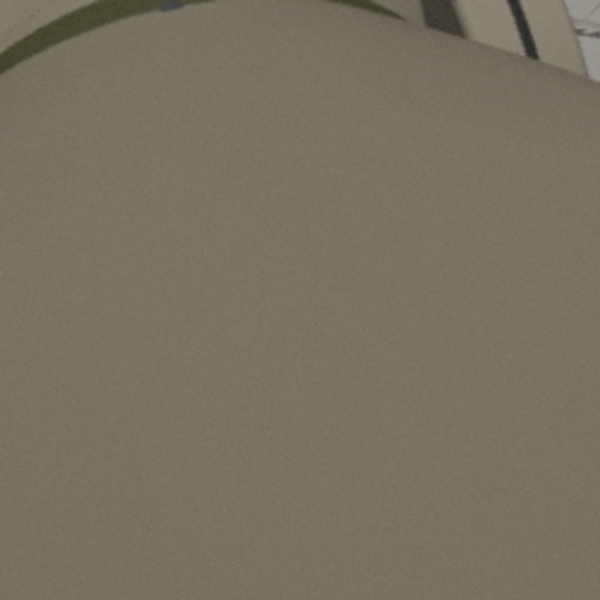

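```bash
python3 - <<'E'
from h import *
w=robot.read_camera('wrist'); s=robot.sense(); R=np.array(s['orientation']); t=np.array(s['tcp_pos'])
im=w['img'].copy()
im=cv2.resize(np.clip(255*(im/255.)**.5,0,255).astype('uint8')[200:340,150:410],None,fx=3,fy=3,interpolation=cv2.INTER_CUBIC)
for sy in (-1,1):
  for x in (-7.5,7.5):
    for y in (24,32,41.5):
      for z,col in((25,(0,0,255)),(0,(0,200,0))):
        q=(proj(w,t+R@(np.array([x,sy*y,z])/1e3))-[150,200])*3
        cv2.circle(im,(int(q[0]),int(q[1])),3,col,-1)
cv2.imwrite('pics/w1z.png',im); print(t)
E
```

```text
[ 0.39969691 -0.14818393  0.10468941]
```

View pics/w1z.png

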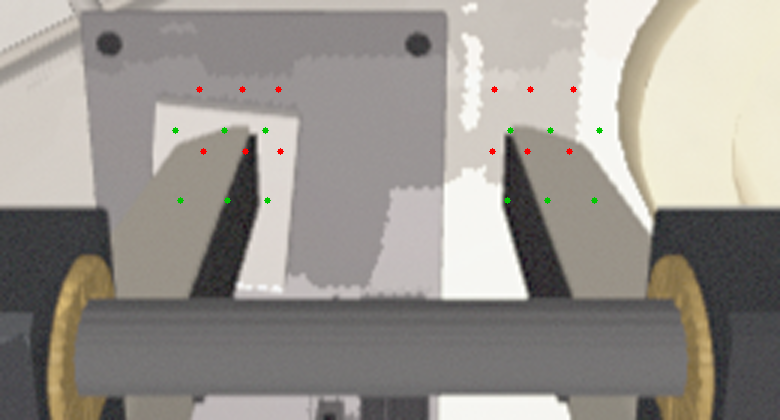

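```bash
python3 - <<'E'
from h import *
w=robot.read_camera('wrist'); s=robot.sense(); R=np.array(s['orientation']); t=np.array(s['tcp_pos'])
xc=np.load('xc.npy'); c,sn=np.cos(xc[2]),np.sin(xc[2])
for X,Y in ((-.148,.067),(-.148,-.045)): print(proj(w,[xc[0]+c*X-sn*Y,xc[1]+sn*X+c*Y,.004]))
E=np.array(w['extrinsics']); print(R.T@(E[:3,3]-t), R.T@E[:3,:3],s['finger_gap'],t)
E
```

```text
[298.71354852 201.800849  ]
[175.3525396  201.64592715]
[ 0.07289835 -0.00149142 -0.1681849 ] [[ 9.89929930e-05 -9.64603821e-01 -2.63703353e-01]
 [ 9.99999958e-01  1.67748391e-04 -2.38213697e-04]
 [ 2.74017655e-04 -2.63703318e-01  9.64603797e-01]] 0.0479563145489029 [ 0.39996822 -0.1482932   0.10494149]
```

```bash
python3 - <<'E'
import cv2,numpy as np
g=lambda i:np.clip(255*(i/255.)**.45,0,255).astype('uint8')
a=cv2.resize(g(cv2.imread('pics/w1.png')[215:315,195:275]),None,fx=5,fy=5,interpolation=cv2.INTER_NEAREST)
b=cv2.resize(g(cv2.imread('pics/wrist0.png')[215:315,155:235]),None,fx=5,fy=5,interpolation=cv2.INTER_NEAREST)
cv2.imwrite('pics/cmp.png',np.hstack([a,b]))
E
```

```text
(no output)
```

View pics/cmp.png

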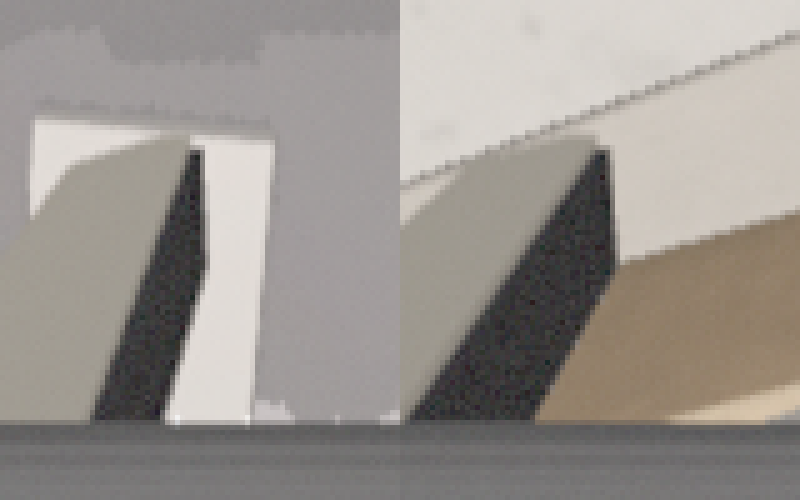

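```bash
python3 -m inch '[{"delta_pos":[-1,-19,-10],"rot":[0,0,0]},{"delta_pos":[-1,-19,-40],"rot":[0,0,0]},{"delta_pos":[-1,-19,-68],"rot":[0,0,0]},{"delta_pos":[-1,-19,-68],"rot":[0,0,0]}]'; python3 -c "
from rig import robot
s=robot.sense();print(s['tcp_pos'],s['force'])"
```

```text
time: 3.88
tcp_pos: [0.397, -0.1663, 0.0346]
orientation: [[-0.894, 0.448, -0.002], [0.448, 0.894, 0.001], [0.002, 0.0, -1.0]]
force: [-0.4, -0.6, 0.8]
finger_gap: 0.0484
[ 0.39703584 -0.16629429  0.03455172] [-0.3995893  -0.58008618  0.76056659]
```

```bash
python3 - <<'E'
from h import *
w=shot('wrist','w2.png');s=shot('top','t2.png')
g=lambda i:np.clip(255*(i/255.)**.6,0,255).astype('uint8')
cv2.imwrite('pics/c2.png',np.hstack([g(w['img'])[120:420],cv2.resize(g(s['img'])[140:325,130:310],None,fx=1.62,fy=1.62)[:300]]))
print(robot.sense()['tcp_pos'])
E
```

```text
[ 0.39879216 -0.16732138  0.03676556]
```

View pics/c2.png

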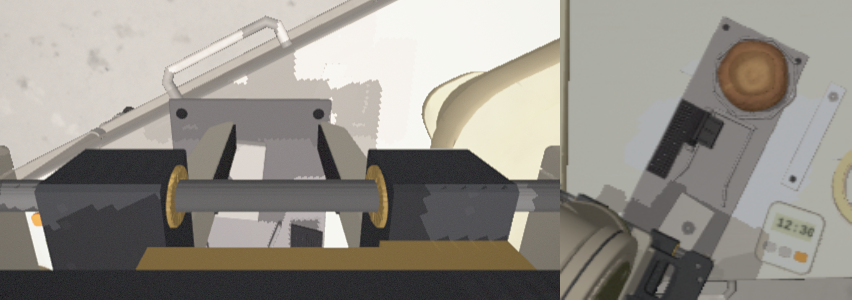

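```bash
python3 -m inch '[{"delta_pos":[0,0,-3],"rot":[0,0,0]},{"delta_pos":[0,0,-6],"rot":[0,0,0]},{"delta_pos":[0,0,-6],"rot":[0,0,0]}]';python3 -m inch '[{"delta_pos":[0,0,-2],"rot":[0,0,0]},{"delta_pos":[0,0,-4],"rot":[0,0,0]},{"delta_pos":[0,0,-4],"rot":[0,0,0]}]'
```

```text
time: 4.35
tcp_pos: [0.3979, -0.1671, 0.0294]
orientation: [[-0.894, 0.448, 0.0], [0.448, 0.894, -0.0], [-0.0, -0.0, -1.0]]
force: [0.4, 0.4, 0.6]
finger_gap: 0.0479
time: 4.72
tcp_pos: [0.3977, -0.1669, 0.025]
orientation: [[-0.894, 0.448, -0.0], [0.448, 0.894, 0.0], [0.001, 0.0, -1.0]]
force: [-0.4, 0.2, 0.5]
finger_gap: 0.0476
```

```bash
python3 -m inch '[{"delta_pos":[0,0,-3],"rot":[0,0,0]},{"delta_pos":[0,0,-5],"rot":[0,0,0]}]';python3 - <<'E'
from h import *
w=shot('wrist','w3.png'); s=robot.sense(); R=np.array(s['orientation']); t=np.array(s['tcp_pos'])
im=w['img'].copy()
im=cv2.resize(np.clip(255*(im/255.)**.5,0,255).astype('uint8')[200:340,150:410],None,fx=3,fy=3,interpolation=cv2.INTER_CUBIC)
for sy in (-1,1):
  for x in (-7.5,7.5):
    for y in (24,):
      for z,col in((25,(0,0,255)),(6,(255,0,0)),(0,(0,200,0))):
        q=(proj(w,t+R@(np.array([x,sy*y,z])/1e3))-[150,200])*3
        cv2.circle(im,(int(q[0]),int(q[1])),3,col,-1)
cv2.imwrite('pics/w3z.png',im); print(t,s['force'],s['finger_gap'],s['time'])
E
```

```text
time: 4.97
tcp_pos: [0.3978, -0.167, 0.02]
orientation: [[-0.894, 0.448, -0.0], [0.448, 0.894, 0.0], [0.0, -0.0, -1.0]]
force: [0.2, -0.3, -0.4]
finger_gap: 0.0476
[ 0.39764148 -0.16690118  0.0197423 ] [-0.6029671   0.36067609 -0.51931091] 0.047981655121969266 5.025
```

View pics/w3z.png

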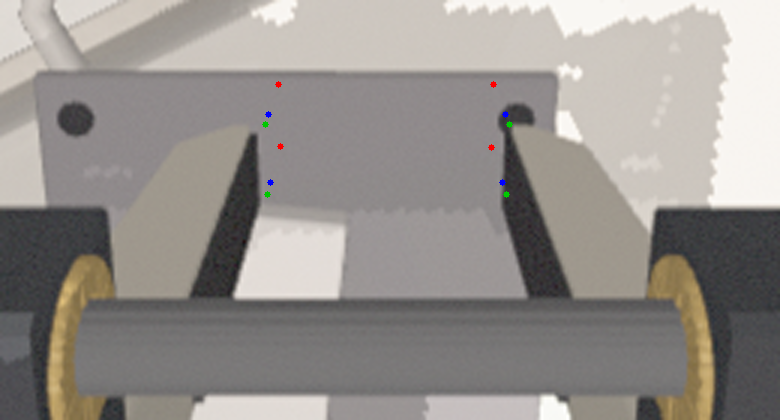

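```bash
python3 -m inch '[{"delta_pos":[0,0,-5],"rot":[0,0,0]},{"delta_pos":[0,0,-9],"rot":[0,0,0]},{"delta_pos":[0,0,-11],"rot":[0,0,0]}]'; python3 -m inch '[{"delta_pos":[0,0,-2],"rot":[0,0,0]},{"delta_pos":[0,0,-4],"rot":[0,0,0]}]'
```

```text
time: 5.4
tcp_pos: [0.3976, -0.1669, 0.0087]
orientation: [[-0.894, 0.448, -0.001], [0.448, 0.894, 0.0], [0.001, 0.0, -1.0]]
force: [-0.4, -0.2, -0.0]
finger_gap: 0.0477
time: 5.65
tcp_pos: [0.3979, -0.1671, 0.0052]
orientation: [[-0.894, 0.448, 0.0], [0.448, 0.894, -0.0], [-0.0, -0.0, -1.0]]
force: [0.1, 0.7, 0.5]
finger_gap: 0.0478
```

```bash
for i in 1 2 3; do :; done; python3 -m inch '[{"delta_pos":[0,0,-1],"rot":[0,0,0]},{"delta_pos":[0,0,-2],"rot":[0,0,0]}]'; python3 -m inch '[{"delta_pos":[0,0,-1],"rot":[0,0,0]},{"delta_pos":[0,0,-2],"rot":[0,0,0]}]'
```

```text
time: 5.9
tcp_pos: [0.3979, -0.1671, 0.0032]
orientation: [[-0.894, 0.448, 0.0], [0.448, 0.894, -0.0], [-0.0, -0.0, -1.0]]
force: [0.3, -0.4, -0.1]
finger_gap: 0.048
time: 6.15
tcp_pos: [0.398, -0.1671, 0.0023]
orientation: [[-0.894, 0.448, -0.0], [0.448, 0.894, 0.0], [0.0, -0.0, -1.0]]
force: [-9.5, 4.2, 24.3]
finger_gap: 0.048
```

```bash
python3 -m inch '[{"delta_pos":[0,0,2],"rot":[0,0,0]},{"delta_pos":[0,0,4],"rot":[0,0,0]},{"delta_pos":[0,0,4],"rot":[0,0,0]}]'; python3 - <<'E'
from h import *
w=shot('wrist','w4.png'); s=robot.sense(); R=np.array(s['orientation']); t=np.array(s['tcp_pos'])
im=w['img'].copy()
im=cv2.resize(np.clip(255*(im/255.)**.5,0,255).astype('uint8')[200:340,150:410],None,fx=3,fy=3,interpolation=cv2.INTER_CUBIC)
for sy in (-1,1):
  for x in (-7.5,7.5):
    for y in (24,):
      for z,col in((0,(0,200,0)),(-6,(0,0,255)),):
        q=(proj(w,t+R@(np.array([x,sy*y,z])/1e3))-[150,200])*3
        cv2.circle(im,(int(q[0]),int(q[1])),3,col,-1)
cv2.imwrite('pics/w4z.png',im); print(t,s['force'],s['finger_gap'],s['time'])
p=shot('top','t4.png')
cv2.imwrite('pics/t4z.png',cv2.resize(p['img'][220:330,140:300],None,fx=4.5,fy=4.5,interpolation=cv2.INTER_CUBIC))
E
```

```text
time: 6.52
tcp_pos: [0.398, -0.1671, 0.0053]
orientation: [[-0.894, 0.448, 0.0], [0.448, 0.894, -0.0], [-0.0, 0.0, -1.0]]
force: [0.6, -0.3, -0.2]
finger_gap: 0.0479
[ 0.39786568 -0.16705383  0.00520625] [0.09711953 0.6863963  0.28891717] 0.04780247332628618 6.575
```

View pics/w4z.png

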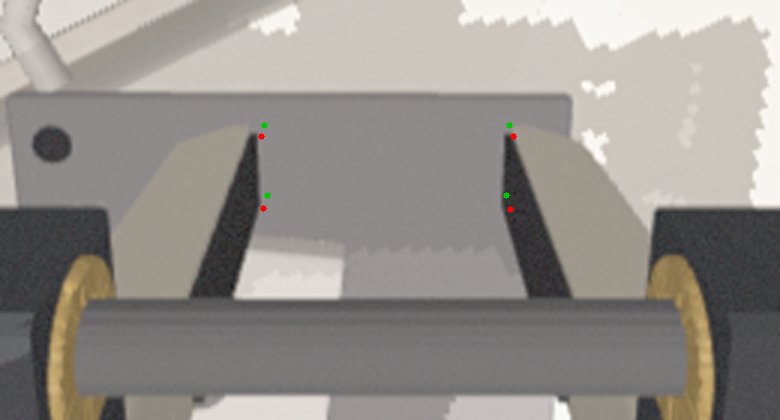

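View pics/t4z.png

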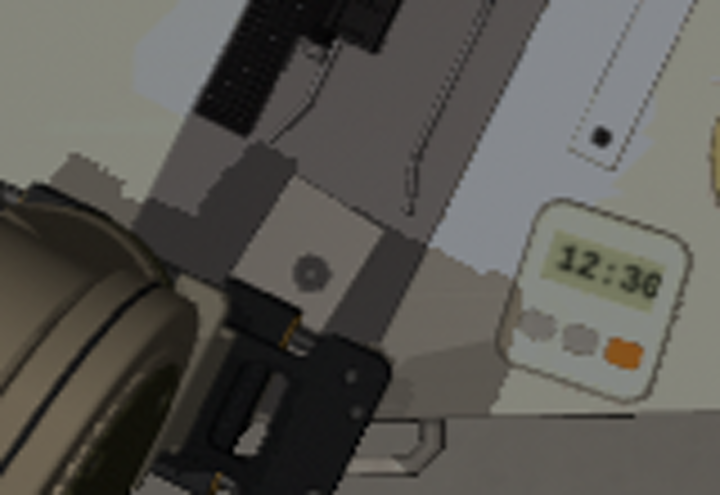

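```bash
python3 -m inch '[{"delta_pos":[-3.6,1.8,0],"rot":[0,0,0]},{"delta_pos":[-3.6,1.8,-2],"rot":[0,0,0]},{"delta_pos":[-3.6,1.8,-3.5],"rot":[0,0,0]},{"delta_pos":[-3.6,1.8,-3.5],"rot":[0,0,0]}]'; python3 -c "
from rig import robot
s=robot.sense();print(s['tcp_pos'],s['force'],s['torque'])"
```

```text
time: 7.12
tcp_pos: [0.3941, -0.1652, 0.0023]
orientation: [[-0.894, 0.448, -0.001], [0.448, 0.894, 0.0], [0.001, -0.0, -1.0]]
force: [-5.5, 3.1, 12.5]
finger_gap: 0.0475
[ 0.39408701 -0.16515502  0.00233427] [-5.50895047  3.09280203 12.45714847] [0.57264826 1.09774768 0.00355516]
```

```bash
python3 -m inch '[{"delta_pos":[0,0,4.5],"rot":[0,0,0]},{"delta_pos":[6.5,-3.2,4.5],"rot":[0,0,0]},{"delta_pos":[13,-6.5,4.5],"rot":[0,0,0]},{"delta_pos":[19.5,-9.8,4.5],"rot":[0,0,0]},{"delta_pos":[26,-13,4.5],"rot":[0,0,0]},{"delta_pos":[32.5,-16.3,4.5],"rot":[0,0,0]},{"delta_pos":[37,-18.6,4.5],"rot":[0,0,0]}]'; python3 - <<'E'
from h import *
p=shot('top','t5.png'); print(robot.sense()['tcp_pos'],robot.sense()['force'])
cv2.imwrite('pics/t5z.png',cv2.resize(p['img'][190:330,140:300],None,fx=4.2,fy=4.2,interpolation=cv2.INTER_CUBIC))
E
```

```text
time: 8.0
tcp_pos: [0.4317, -0.1841, 0.0061]
orientation: [[-0.894, 0.448, -0.0], [0.448, 0.894, 0.0], [0.0, 0.0, -1.0]]
force: [-0.4, 0.5, 0.7]
finger_gap: 0.048
[ 0.43212117 -0.18431089  0.00632706] [-0.58062993 -0.22678568  0.61887201]
```

View pics/t5z.png

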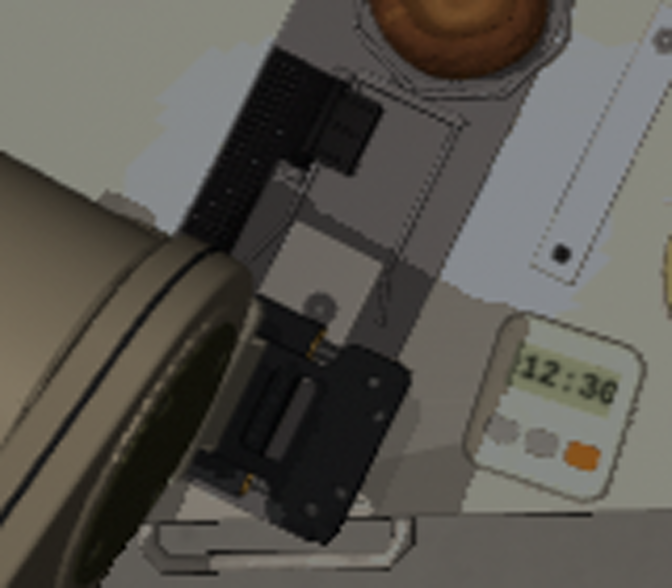

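```bash
cat >> h.py <<'E'
xc=np.load('xc.npy')
def carr(P):
    c,s=np.cos(xc[2]),np.sin(xc[2]); d=np.array(P)[:2]-xc[:2]
    return np.array([c*d[0]+s*d[1],-s*d[0]+c*d[1]])*1e3
def wor(X,Y):
    c,s=np.cos(xc[2]),np.sin(xc[2]); return xc[:2]*1e3+np.array([c*X-s*Y,s*X+c*Y])
E
python3 - <<'E'
from h import *
p=robot.read_camera('top')
for u,v in ((302,220),(386,262)): print(carr(ray(p,140+u/4.2-.4,190+v/4.2-.4,.012)))
for X,Y in ((0,8),(0,-23),(-30,23),(-30,-23),(-53,51)): print(X,Y,(proj(p,np.r_[wor(X,Y)/1e3,.009])-[140,190]+.4)*4.2)
print(carr(robot.sense()['tcp_pos']))
E
```

```text
[-26.69383144  18.74043621]
[-27.28565577 -22.36468531]
0 8 [352.34190202 176.20162341]
0 -23 [415.76591419 206.59342733]
-30 23 [290.81346265 223.23543548]
-30 -23 [385.19390106 268.74030135]
-53 51 [209.57659488 243.21222787]
[-95.89961062  30.62591149]
```

```bash
python3 -m inch '[{"delta_pos":[5,-2.5,0],"rot":[0,0,0]},{"delta_pos":[10,-5,0],"rot":[0,0,0]},{"delta_pos":[15,-7.5,0],"rot":[0,0,0]},{"delta_pos":[20,-10,0],"rot":[0,0,0]},{"delta_pos":[20,-10,0],"rot":[0,0,0]}]'; python3 - <<'E'
from h import *
p=shot('top','t6.png'); s=robot.sense(); print(carr(s['tcp_pos']),s['tcp_pos'][2],s['force'])
cv2.imwrite('pics/t6z.png',cv2.resize(p['img'][190:310,160:280],None,fx=5,fy=5,interpolation=cv2.INTER_CUBIC))
E
```

```text
time: 8.72
tcp_pos: [0.4517, -0.1941, 0.0063]
orientation: [[-0.894, 0.448, 0.0], [0.448, 0.894, -0.0], [-0.0, -0.0, -1.0]]
force: [0.2, -1.0, -0.7]
finger_gap: 0.0481
[-73.93555778  30.70222344] 0.006219421235440101 [-0.38646721 -0.48965179 -0.25705209]
```

View pics/t6z.png

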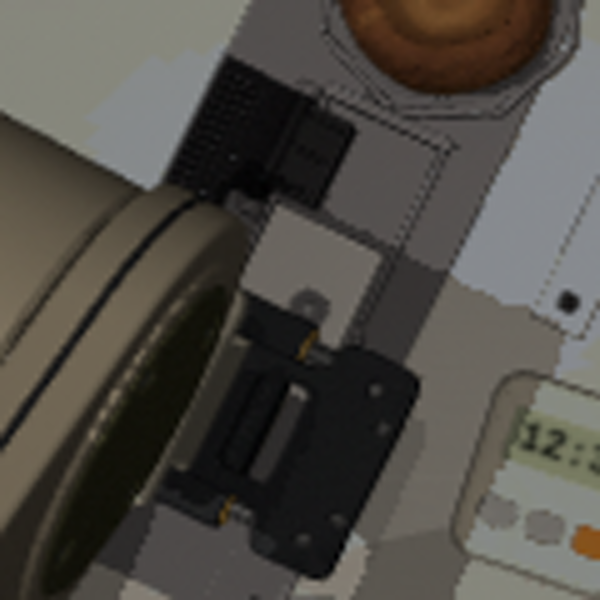

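```bash
python3 -m inch '[{"delta_pos":[1.8,-0.9,0],"rot":[0,0,0]},{"delta_pos":[1.8,-0.9,0],"rot":[0,0,0]},{"delta_pos":[-4,2,0],"rot":[0,0,0]},{"delta_pos":[-4,2,20],"rot":[0,0,0]},{"delta_pos":[-4,2,36],"rot":[0,0,0]},{"delta_pos":[0,-3,36],"rot":[0,0,-0.17]},{"delta_pos":[4,-7,36],"rot":[0,0,-0.35]},{"delta_pos":[8.5,-10.7,36],"rot":[0,0,-0.5236]},{"delta_pos":[8.5,-10.7,36],"rot":[0,0,-0.5236]},{"delta_pos":[8.5,-10.7,36],"rot":[0,0,-0.5236]}]'; python3 - <<'E'
from h import *
p=shot('top','t7.png'); w=shot('wrist','w7.png'); s=robot.sense(); print(carr(s['tcp_pos']),s['tcp_pos'][2],s['force'])
R=np.array(s['orientation']);t=s['tcp_pos']
im=cv2.resize(np.clip(255*(w['img']/255.)**.5,0,255).astype('uint8')[180:390,100:460],None,fx=2.2,fy=2.2,interpolation=cv2.INTER_CUBIC)
for sy in (-1,1):
  for x in (-7.5,7.5):
      q=(proj(w,t+R@(np.array([x,sy*24,-2])/1e3))-[100,180])*2.2
      cv2.circle(im,(int(q[0]),int(q[1])),3,(0,200,0),-1)
for X,Y,Z,c in ((-53,40,10,(0,0,255)),(-53,62,18,(0,0,255)),(-64,0,12,(255,0,0)),(-64,22,12,(255,0,0)),(-64,-22,12,(255,0,0))):
    q=(proj(w,np.r_[wor(X,Y),Z]/1e3)-[100,180])*2.2; cv2.circle(im,(int(q[0]),int(q[1])),3,c,-1)
cv2.imwrite('pics/w7z.png',im)
cv2.imwrite('pics/t7z.png',cv2.resize(p['img'][190:310,160:280],None,fx=5,fy=5,interpolation=cv2.INTER_CUBIC))
E
```

```text
time: 10.02
tcp_pos: [0.4596, -0.2044, 0.0424]
orientation: [[-0.553, 0.833, 0.0], [0.833, 0.553, -0.0], [-0.0, 0.0, -1.0]]
force: [-0.9, -0.5, 0.1]
finger_gap: 0.0479
[-61.96618844  25.01423012] 0.04226057271474263 [ 0.63570734  0.2164897  -0.0517367 ]
```

View pics/w7z.png

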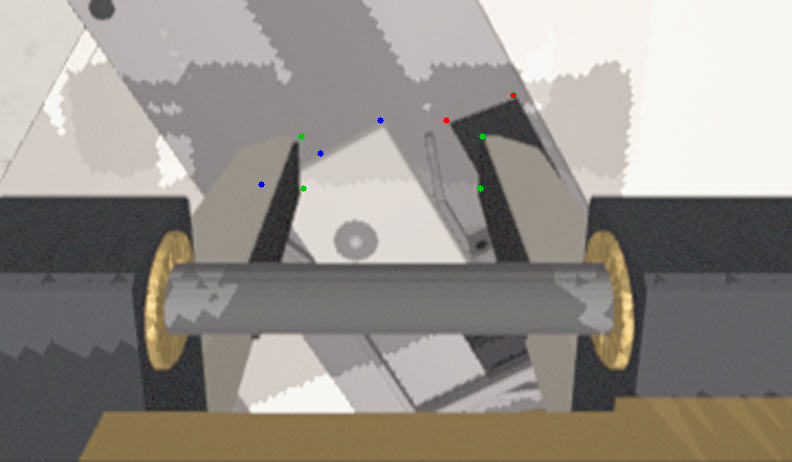

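View pics/t7z.png

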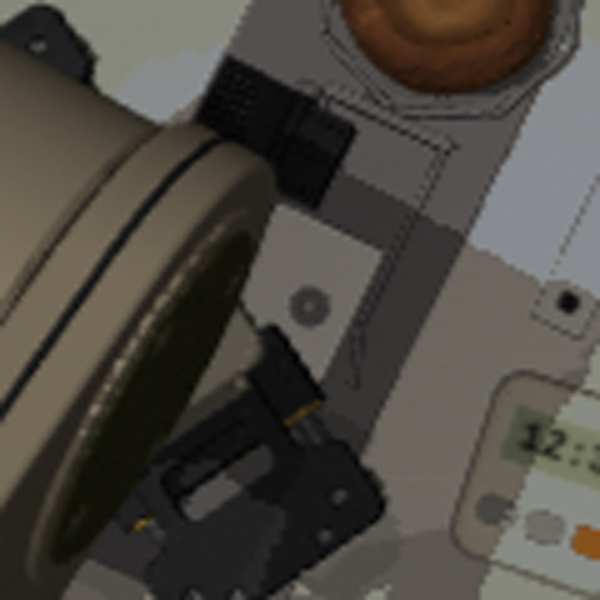

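```bash
python3 -m inch '[{"delta_pos":[0,0,-12],"rot":[0,0,0]},{"delta_pos":[0,0,-20],"rot":[0,0,0]},{"delta_pos":[0,0,-26],"rot":[0,0,0]},{"delta_pos":[0,0,-31],"rot":[0,0,0]},{"delta_pos":[0,0,-34.5],"rot":[0,0,0]},{"delta_pos":[0,0,-36.4],"rot":[0,0,0]},{"delta_pos":[0,0,-36.4],"rot":[0,0,0]}]'; python3 - <<'E'
from h import *
p=shot('top','t8.png'); w=shot('wrist','w8.png'); s=robot.sense(); print(carr(s['tcp_pos']),s['tcp_pos'][2],s['force'],s['torque'])
im=cv2.resize(np.clip(255*(w['img']/255.)**.5,0,255).astype('uint8')[180:390,100:460],None,fx=2.2,fy=2.2,interpolation=cv2.INTER_CUBIC)
cv2.imwrite('pics/w8z.png',im)
cv2.imwrite('pics/t8z.png',cv2.resize(p['img'][190:310,160:280],None,fx=5,fy=5,interpolation=cv2.INTER_CUBIC))
E
```

```text
time: 11.0
tcp_pos: [0.4596, -0.2046, 0.0063]
orientation: [[-0.55, 0.835, -0.001], [0.835, 0.55, 0.0], [0.0, -0.001, -1.0]]
force: [-5.3, 1.6, 9.3]
finger_gap: 0.0481
[-61.87248163  24.80604398] 0.006350886928296995 [-5.00071354  2.0079299   8.67020212] [0.44427848 0.83062115 0.10871607]
```

View pics/w8z.png

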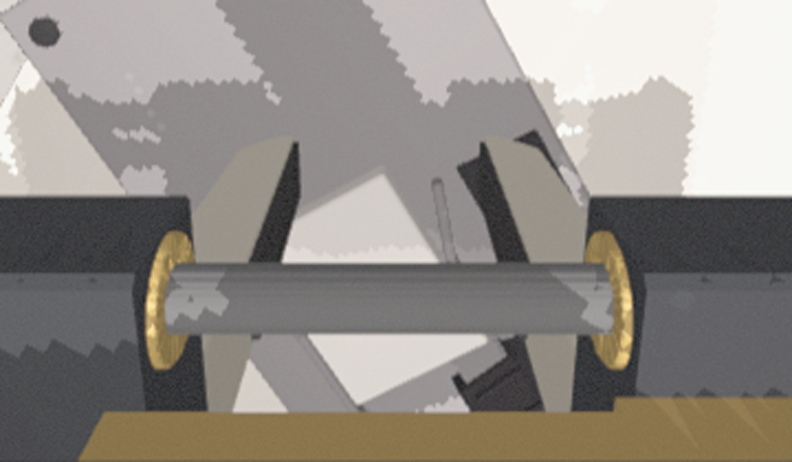

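View pics/t8z.png

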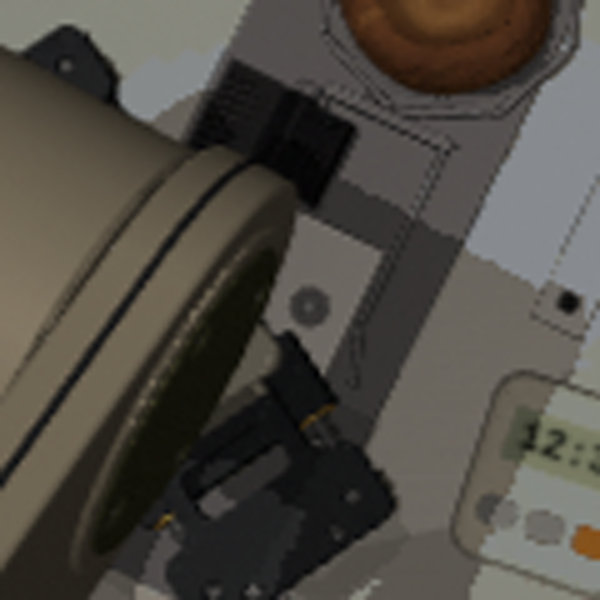

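```bash
python3 -m inch '[{"delta_pos":[4.5,-2.2,0],"rot":[0,0,0]},{"delta_pos":[8.9,-4.5,0],"rot":[0,0,0]},{"delta_pos":[13.4,-6.7,0],"rot":[0,0,0]},{"delta_pos":[17.9,-9,0],"rot":[0,0,0]},{"delta_pos":[22.3,-11.2,0],"rot":[0,0,0]},{"delta_pos":[26.8,-13.5,0],"rot":[0,0,0]},{"delta_pos":[26.8,-13.5,0],"rot":[0,0,0]}]'; python3 - <<'E'
from h import *
p=shot('top','t9.png'); s=robot.sense(); print(carr(s['tcp_pos']),s['tcp_pos'][2],s['force'],s['torque'])
cv2.imwrite('pics/t9z.png',cv2.resize(p['img'][190:310,160:280],None,fx=5,fy=5,interpolation=cv2.INTER_CUBIC))
E
```

```text
time: 11.98
tcp_pos: [0.4869, -0.2182, 0.0065]
orientation: [[-0.55, 0.835, 0.0], [0.835, 0.55, -0.0], [-0.0, 0.0, -1.0]]
force: [-3.2, 2.2, 8.9]
finger_gap: 0.048
[-31.33079381  24.91634541] 0.006537633643044764 [-3.46551575  2.11798632  7.00661954] [0.42991871 0.49810063 0.07262014]
```

View pics/t9z.png

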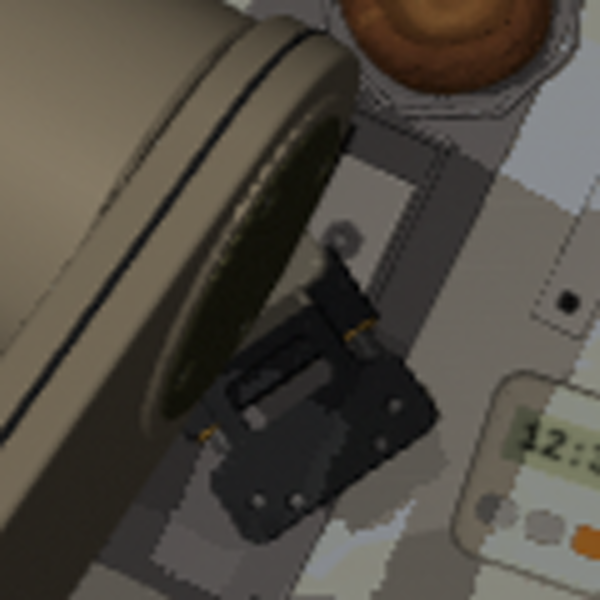

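```bash
python3 -m inch '[{"delta_pos":[4.5,-2.2,0],"rot":[0,0,0]},{"delta_pos":[8.9,-4.5,0],"rot":[0,0,0]},{"delta_pos":[11.6,-5.8,0],"rot":[0,0,0]},{"delta_pos":[11.6,-5.8,0],"rot":[0,0,0]}]';python3 -m inch '[{"delta_pos":[0.9,-0.45,0],"rot":[0,0,0]},{"delta_pos":[1.8,-0.9,0],"rot":[0,0,0]},{"delta_pos":[1.8,-0.9,0],"rot":[0,0,0]}]'; python3 - <<'E'
from h import *
p=shot('top','t10.png'); s=robot.sense(); print(carr(s['tcp_pos']),s['tcp_pos'][2],s['force'],s['torque'])
cv2.imwrite('pics/t10z.png',cv2.resize(p['img'][190:290,180:280],None,fx=6,fy=6,interpolation=cv2.INTER_CUBIC))
E
```

```text
time: 12.52
tcp_pos: [0.4984, -0.224, 0.0065]
orientation: [[-0.55, 0.835, -0.0], [0.835, 0.55, -0.0], [0.0, -0.0, -1.0]]
force: [-4.2, 0.9, 8.6]
finger_gap: 0.0477
time: 12.9
tcp_pos: [0.4998, -0.2247, 0.0064]
orientation: [[-0.55, 0.835, -0.001], [0.835, 0.55, 0.0], [0.001, -0.0, -1.0]]
force: [-5.1, 1.8, 9.2]
finger_gap: 0.0478
[-16.93202985  24.87814768] 0.006382602406190679 [-5.04065659  2.23909206  8.91860293] [0.51681394 0.91691881 0.17815527]
```

View pics/t10z.png

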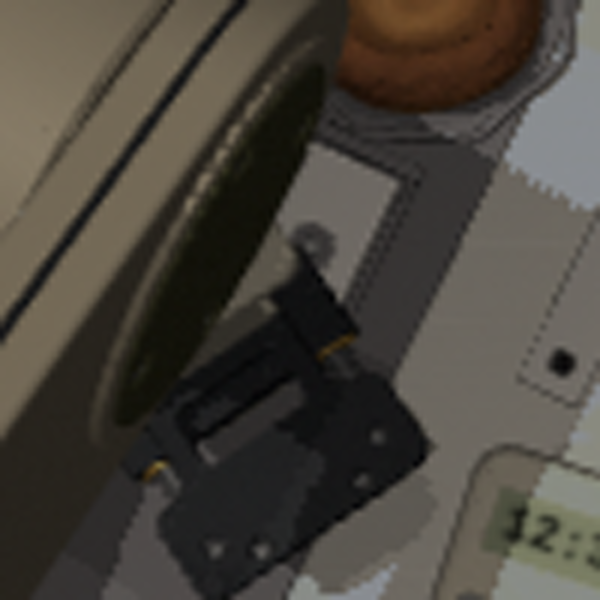

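```bash
python3 -m inch '[{"delta_pos":[0.9,-0.45,0],"rot":[0,0,0]},{"delta_pos":[1.8,-0.9,0],"rot":[0,0,0]},{"delta_pos":[1.8,-0.9,0],"rot":[0,0,0]}]';python3 -m inch '[{"delta_pos":[0.9,-0.45,0],"rot":[0,0,0]},{"delta_pos":[0.9,-0.45,0],"rot":[0,0,0]}]'; python3 - <<'E'
from h import *
p=robot.read_camera('top'); s=robot.sense(); print(carr(s['tcp_pos']),s['force'])
print(carr(ray(p,180+400/6-.4,190+182/6-.4,.012)))
E
```

```text
time: 13.32
tcp_pos: [0.5015, -0.2256, 0.0064]
orientation: [[-0.55, 0.835, -0.001], [0.835, 0.55, 0.0], [0.001, -0.001, -1.0]]
force: [-5.1, 2.2, 9.2]
finger_gap: 0.0477
time: 13.58
tcp_pos: [0.5019, -0.2258, 0.0062]
orientation: [[-0.55, 0.835, -0.002], [0.835, 0.55, 0.001], [0.002, -0.001, -1.0]]
force: [-8.1, 3.7, 10.8]
finger_gap: 0.0479
[-14.56132614  24.87590238] [-6.88526463  3.35276517 10.22933356]
[ 37.1363789  -20.68538309]
```

```bash
python3 -m inch '[{"delta_pos":[0.9,-0.45,0],"rot":[0,0,0]},{"delta_pos":[0.9,-0.45,0],"rot":[0,0,0]}]'; python3 - <<'E'
from h import *
p=shot('top','t11.png'); w=shot('wrist','w11.png'); s=robot.sense(); print(carr(s['tcp_pos']),s['tcp_pos'][2],s['force'],s['torque'])
a=cv2.resize(p['img'][190:290,180:260],None,fx=5,fy=5,interpolation=cv2.INTER_CUBIC)
b=cv2.resize(w['img'][180:430,130:410],None,fx=1.4,fy=2,interpolation=cv2.INTER_CUBIC)[:480]
b=cv2.resize(b,(392,500)); cv2.imwrite('pics/c11.png',np.clip(255*(np.hstack([a,b])/255.)**.6,0,255).astype('uint8'))
E
```

```text
time: 13.88
tcp_pos: [0.5021, -0.2259, 0.0061]
orientation: [[-0.55, 0.835, -0.003], [0.835, 0.55, 0.002], [0.003, -0.002, -1.0]]
force: [-10.9, 5.3, 13.9]
finger_gap: 0.048
[-14.31875712  24.85949471] 0.006104762815682362 [-10.75035827   5.55338336  13.21197862] [ 0.89513137  1.86771651 -0.13412712]
```

View pics/c11.png

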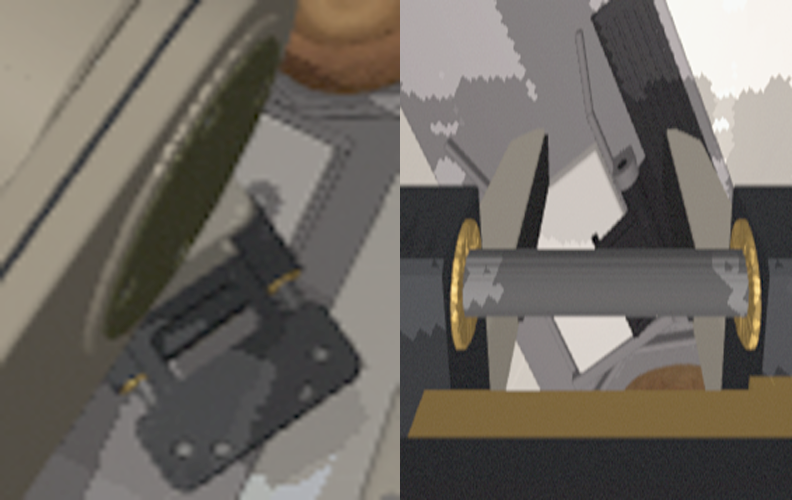

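```bash
python3 -m inch '[{"delta_pos":[-2,1,0],"rot":[0,0,0]},{"delta_pos":[-3.8,1.9,0],"rot":[0,0,0]},{"delta_pos":[-3.8,1.9,3],"rot":[0,0,0]},{"delta_pos":[-3.8,1.9,7],"rot":[0,0,0]},{"delta_pos":[-3.8,1.9,12],"rot":[0,0,0]},{"delta_pos":[-3.8,1.9,30],"rot":[0,0,0]},{"delta_pos":[-3.8,1.9,60],"rot":[0,0,0]},{"delta_pos":[-10,30,100],"rot":[0,0,0]},{"delta_pos":[-20,80,120],"rot":[0,0,0]},{"delta_pos":[-40,130,130],"rot":[0,0,0]},{"delta_pos":[-60,180,140],"rot":[0,0,0]},{"delta_pos":[-80,235,140],"rot":[0,0,0]}]';python3 -m inch '[{"delta_pos":[-20,60,0],"rot":[0,0,0]},{"delta_pos":[-40,120,0],"rot":[0,0,0]},{"delta_pos":[-60,175,0],"rot":[0,0,0]},{"delta_pos":[-60,175,0],"rot":[0,0,0]}]'; python3 - <<'E'
from h import *
p=shot('top','t12.png'); s=shot('scene','s12.png')
a=cv2.resize(p['img'][180:290,170:260],None,fx=5,fy=5,interpolation=cv2.INTER_CUBIC)[:540]
b=cv2.resize(s['img'][210:320,190:260],None,fx=5,fy=5,interpolation=cv2.INTER_CUBIC)[:540]
cv2.imwrite('pics/c12.png',np.clip(255*(np.hstack([a,b])/255.)**.6,0,255).astype('uint8'))
E
```

```text
time: 15.48
tcp_pos: [0.4237, 0.0096, 0.1481]
orientation: [[-0.549, 0.836, 0.004], [0.836, 0.549, -0.0], [-0.002, 0.003, -1.0]]
force: [0.7, 0.7, -0.1]
finger_gap: 0.0478
time: 15.98
tcp_pos: [0.362, 0.1871, 0.1471]
orientation: [[-0.556, 0.831, 0.001], [0.831, 0.556, 0.001], [0.001, 0.002, -1.0]]
force: [0.0, 0.0, -0.2]
finger_gap: 0.0481
```

View pics/c12.png

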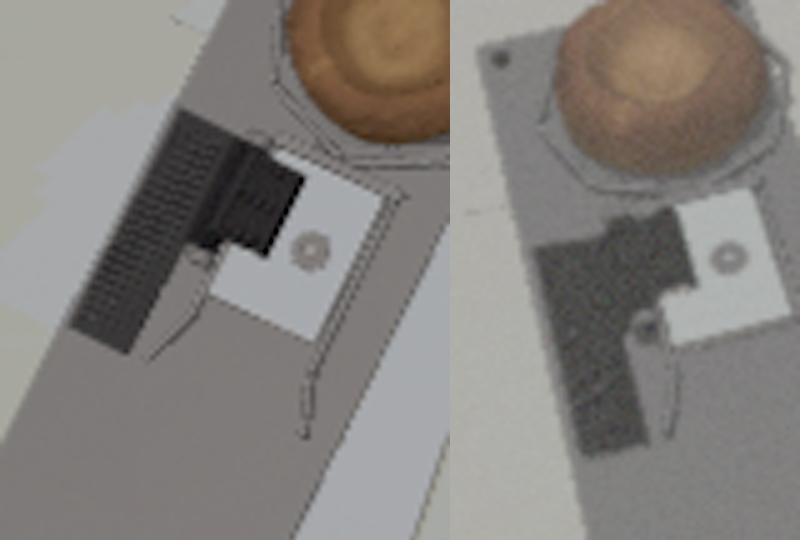

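```bash
python3 - <<'E'
from h import *
p=robot.read_camera('top')
for u,v in ((212,295),(313,340),(383,195)): print(carr(ray(p,170+u/5-.4,180+v/5-.4,.012)))
E_=np.array(p['extrinsics'])
for t in ['cake','test_stick','timer','tape_roll']:
    r=robot.recognise(t,p)
    if r: print(t,round(r[0]['confidence'],2),(E_@np.r_[r[0]['position'],1])[:3])
a=cv2.imread('pics/top0.png').astype(int);b=p['img'].astype(int)
d=np.abs(a-b).max(2)>40; ys,xs=np.nonzero(d[:, :]); 
cv2.imwrite('pics/diff.png',(d*255).astype('uint8')); print(d.sum(),robot.sense()['time'],robot.sense()['force'])
E
```

```text
[-20.77886886  20.71910438]
[-19.60321628 -19.95965683]
[ 39.30821936 -19.4822334 ]
cake 0.92 [ 0.59091619 -0.29653142  0.03490237]
test_stick 0.77 [ 0.51606213 -0.35456878  0.0135849 ]
timer 0.71 [ 0.40615367 -0.33499673  0.01677171]
tape_roll 0.56 [ 0.45718255 -0.43905461  0.0212059 ]
2613 16.325 [-0.22924628  0.56025094  0.18100989]
```

View pics/diff.png

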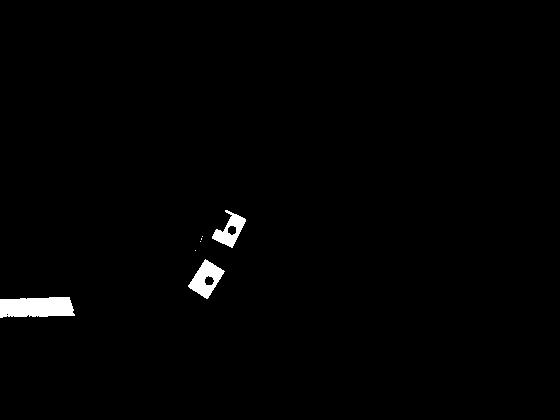

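Only the coupon (old spot around pixel (207,280), new spot around (232,228)), the clip and the arm differ from the first picture. The coupon's trailing edge is at x ≈ -20 mm and its leading edge at about 39–40 mm, so it is home. I'm handing in now.

```bash
python3 -c "
from rig import robot
print(robot.sign_off())"
```

```text
the job is handed in; nothing more can be done
None
```

The coupon is home against the end stop with the clip closed on it, and I handed the job in at about 16.3 s of the 54 s allowed.

**What I did:** I pushed the coupon along the track with one fingertip to about 3–5 mm short of the jaw. I then turned the gripper 30° and held the thumb plate down with the left fingertip, at about 9 N. With the plate held, the right fingertip pushed the coupon under the jaw until it met the stop, where the push force rose to about 12 N. I backed off a few millimetres, let the clip close and moved the arm clear.

**Last checks:**
- **Coupon:** its trailing edge is at about x = -20 mm and its leading edge at about 39–40 mm (the stop is at 40). It is straight, and the jaw lies over it.
- **Surroundings:** comparing the first and last top pictures shows changes only at the coupon, the clip and the arm. The cake, stick, timer and tape roll were all found within about 4 mm of where they started, which is the network's accuracy.
- **Robot:** the wrist force reads about zero, so it is touching nothing.

**What disagreed:**
- **Fingertips:** they are not 25 mm ahead of the TCP as stated. Two light touches on the carrier floor (peak about 24 N) put them about 1.5 mm behind it, while the wrist pictures suggested about 6 mm behind. I worked from the touches.
- **Clip angle:** I did not measure it directly. I judged it open from the press force and the height of the fingertip.

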